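# Push a brass blank home under the spring clip of a marking fixture

### The arm

A 7-joint arm with a two-finger parallel gripper is mounted at the origin on a cart in front of the work surface, level with it; the furniture and walls round the work are solid. World frame = base frame: x ahead of the robot, y to its left, z up, the work surface at z = 0. Lengths are in m, angles in rad, forces in N, time in s.
With the tool pointing down it reaches from about 0.4 to 0.85 m from the base axis. Payload 4.5 kg.
Tool frame: the origin (TCP) lies on the centre line of the jaws, within the pads' length; the fingertips stand 19 mm ahead of it and the grasp point (between the pads) is the TCP; z points along the fingers, y is the direction in which the jaws open and shut (so a half turn about z gives the same grasp; the last joint's range is limited). The gripper opens to 85 mm and grips with 20 to 120 N. Pads are 22 mm wide; open, the fingers measure 114 mm over their backs; the gripper's body (76 mm by 85 mm) begins 54 mm behind the grasp point. The pads swing forward as they close: fully open they stand 13 mm farther back than shut.
Start: joints at [1.256, 0.689, -0.195, 1.565, 0.157, 0.902, -0.215], TCP at [0.214, -0.587, 0.25] pointing down, gripper open.
Joint ranges: [-3.01, 3.01], [-0.46, 2.08], [-1.47, 1.51], [0.13, 2.56], [-1, 4.14], [0.04, 2.09], [-2.66, 2.66]. Speed limits (rad/s): [2.57, 2.57, 3.14, 3.14, 3.14, 3.14, 3.14].

### API

Orientations are given as a unit quaternion [w, x, y, z].
In Python, from rig import robot, fingers, sensors, eyes gives the robot as it stands. The module is installed in compiled form; this text tells all that it offers. Calls block until the motion is done:
- robot.move_ptp(position, orientation): joint-space move of the TCP to a pose.
- robot.move_linear(position, rate=0.15, attitude=None): straight line of the TCP; attitude=None keeps the orientation; rate is the mean speed in m/s.
- robot.movej(angles): joint-space move.
- fingers.open_gripper() and fingers.close(grip_force=None): open the fingers fully, or close them until they stop; grip_force is the grip in N (None keeps the last).
- robot.pause(seconds).
- robot.inverse_kinematics(position, orientation): joint angles nearest the present ones, or None.
- sensors.read_state(): the state.
- eyes.grab_frame(name): name is "scene" or "top" or "wrist"; returns the picture (480x640x3 uint8, blue, green, red); there is no depth.
- eyes.get_calibration(name): a dict with "camera_matrix" (3x3 intrinsics, pixels), "camera_from_world" (4x4, takes a point from world to camera coordinates). Camera axes: x right, y up, looking along -z (the intrinsics and any distortion apply to the point x, -y, -z); pixel columns grow to the right and rows downward; lengths in m; the calibration is good to about 2 mm. The wrist camera is an equidistant fisheye: a pixel r from the principal point sees the ray r / f radians off the axis. A picture is of the moment at which its call begins: read the wrist's pose just before it. get_calibration takes no time and is no camera call; for the wrist camera it gives the pose at the moment of the call.
A pose or a line that the arm cannot do raises robot.IKError and nothing moves.
- robot.finish_job(): hands the job in, once; it reports no verdict.
The state is a dict: "t": time; "joint_pos": joint angles; "dq": joint speeds; "tau": joint torques, N m; "eef_pos": TCP position; "tool_rot": TCP orientation; "ft_force": force on the tool from outside, world axes, zero at the start; "torque": the same for the moment, N m; "gripper_width": finger opening in m.
Only numpy, scipy, OpenCV 4.12 (cv2) and the standard library are available. Lean on these libraries where they do the work, as an engineer would, in place of code of your own. Each camera call takes 0.05 s, during which the arm holds its last target.

### The job

Load the brass blank into the marking fixture for stamping: with one fingertip press the long bar of the spring clip down and keep it down, so that the jaw stays up, while the other fingertip pushes the blank along the lane, beneath the jaw, until it is fully home against the end stop. Then let the bar come up, so that the jaw clamps the blank, and move clear. Nothing is to be grasped or lifted: the blank only slides, and the things lying round the fixture stay where they are.

Things in the scene. Friction and masses are not known exactly. Their poses are not given: they have to be found in the camera images.
- seat (a point): Point on the lane's top under the middle of the blank when fully home; fixed to the fixture, 22 mm above the bench. Axes: x along the lane to the end stop (push direction), y across, away from the press bar, z up. From here: lane (flat aluminium strip) y -34 to +34 mm; end stop x +35 to +44, 9 mm high; clip's jaw over x -10 to +10, its arm at most 30 mm above the lane.
- fixture: Marking fixture bolted to the bench: dark steel base 245 x 148 x 8 mm, axes as seat; origin on the bench, 40 mm before the seat (-x) and 38 mm towards the bar (-y). Seen from the seat: guide rails 6 mm high, inner faces at y +-24 mm, x -25 to +45, smooth; splayed lead-ins x -64 to -24 widen to 62 mm, and side strips of the same height run on at y +-31 to x -194; hinge lugs 10 mm above the lane at y -40, x -153 and +20.
- bar_mid (a point): Middle of the press bar's top; moves with the bar. Grooved flat steel bar, 190 mm along the lane (95 mm to either side), 40 mm wide (18 mm inwards, 22 mm outwards). In the seat's frame near (-95, -69) mm, 11 mm above the lane when up, 2 mm when fully down; at rest it slopes up outwards by 0.32 rad, down it is level. Its top is free: a fingertip can slide along it while pressing.
- clip_angle (a joint): Spring clip's angle (rad) about a pin along the lane at the seat's y -40 mm, 30 mm from the bar's middle. 0: at rest, bar up, jaw 1 mm over the lane. 0.32: bar fully down, jaw 14 mm over the lane. The blank passes the jaw above 0.17; 0.25 leaves good room. Resting on the blank it reads about 0.155. 3.5 N on the bar's middle starts it, 8 N holds it fully down; it springs back.
- blank: Flat brass blank, 70 (x) x 44 (y) x 8 mm, 0.11 to 0.22 kg. Origin: centre of its underside; x along its length to the end stop; small dark spot near the rear edge (-x), where it is pushed. Starts flat on the lane 98 to 123 mm before the seat, up to 4 mm off-centre and 0.1 rad turned. With the bar at 0.25 rad or more, a fingertip level with that on the bar meets the rear edge 2 to 5 mm above the lane.
- spring_clip: The spring clip: one rocking steel piece with the press bar on one side of its pin and, on the other, the jaw, an arm 20 mm wide across the lane with a small pad under its end; pressing the bar raises the jaw. Its origin lies on the pin, not on the bar.
- flux_tin: Bystander: small round black tin, 41 mm across, 24 mm high, on the bench beside the fixture on the bar's side. Origin at the centre of its underside.
- letter_punch: Bystander: short square dark steel punch, 63 x 8 x 8 mm, lying on the bench on the bar's side. Origin at the centre of its underside.
- screwdriver: Bystander: screwdriver with a red handle, 170 mm long, 21 mm thick, lying on the bench on the lane's side of the fixture. Origin at the centre of its underside.
There are look-alikes about, which are no part of the job. Several things have the shape of the blank; the one meant has the colours described above.

How it is judged:
On the way, in this order (a step that is already met when the one before it is completed fails the run):
1. a finger holds the press bar down, the jaw raised, while the blank is still in front of the jaw (value of joint clip_angle above 0.18 rad and contact force between the fingers and spring_clip above 1 N and x of blank in the frame of seat below -0.05 m), for 0.2 s.
2. the blank is home against the end stop while a finger still holds the bar down (value of joint clip_angle above 0.17 rad and contact force between the fingers and spring_clip above 1 N and x of blank in the frame of seat above -0.005 m), for 0.1 s.
At the end, for the whole second after the job is handed in: The blank lies flat on the lane between the guide rails, within 5 mm of the end stop, within 6 mm of the lane's middle and 0.12 rad of its direction, at rest, and the released clip's jaw presses on it (clip at 0.12 to 0.19 rad) (x of blank in the frame of seat between -0.005 and 0.004 m and y of blank in the frame of seat between -0.006 and 0.006 m and z of blank in the frame of seat between -0.003 and 0.003 m and angle between the x axis of blank and the x axis of seat, either way round below 0.12 rad and value of joint clip_angle between 0.12 and 0.19 rad and contact force between spring_clip and blank above 1 N and linear speed of blank below 0.01 m/s); the robot touches nothing.
It fails at once if the blank is lifted more than 6 mm off the lane (it may only be pushed) (z of blank in the frame of seat above 0.006 m).
It fails at once if the blank falls off the lane (z of blank in the frame of seat below -0.006 m).
It fails at once if the flux tin is moved more than 15 mm (distance of flux_tin from where it was at the start of the episode above 0.015 m).
It fails at once if the letter punch is moved more than 15 mm (distance of letter_punch from where it was at the start of the episode above 0.015 m).
It fails at once if the screwdriver is moved more than 15 mm (distance of screwdriver from where it was at the start of the episode above 0.015 m).
It also fails if it takes over 48 s, if anything falls off the work surface, if the arm or the gripper's body presses on something with over 40 N, if the wrist force passes 120 N, or if a joint passes its speed limit or range.

## Working session

There is one attempt and no reset: what is moved stays moved. The work goes in short steps, each a Python script; the robot and the scene stay as the last script left them, time stands still between calls to the robot, and variables do not carry over. Pictures are saved under pics/ and viewed, and the job is handed in when it is done.

```bash
mkdir -p pics; python3 - <<'E'
from rig import robot,fingers,sensors,eyes
import cv2,numpy as np
s=sensors.read_state();print(s)
for n in("scene","top","wrist"):
    cv2.imwrite(f"pics/{n}0.png",eyes.grab_frame(n));c=eyes.get_calibration(n);print(n,c)
E
```

```text
{'t': 0.0, 'joint_pos': array([ 1.25579775,  0.69000853, -0.19454327,  1.5663551 ,  0.15729638,
        0.90249327, -0.21513061]), 'dq': array([ 0.00118062, -0.00193052, -0.00034809,  0.00073677,  0.00087078,
       -0.00054005,  0.00068545]), 'tau': array([ 1.34801990e-03, -5.39616323e+01, -1.26695160e+00, -1.58544695e+01,
        8.89063755e-03,  9.61020909e-03,  8.50260875e-06]), 'eef_pos': array([ 0.21336391, -0.58679263,  0.24946649]), 'tool_rot': array([-9.09896328e-04,  9.84823967e-01,  1.73553680e-01, -2.17119292e-04]), 'ft_force': array([ 0.81871131, -0.36576272, -0.60903295]), 'torque': array([-0.01614598,  0.01145244, -0.00989912]), 'gripper_width': 0.08534830387798441}
scene {'camera_matrix': array([[512.75468674,   0.        , 312.47048964],
       [  0.        , 512.75468674, 245.87334709],
       [  0.        ,   0.        ,   1.        ]]), 'camera_from_world': array([[ 0.56430196, -0.82533259, -0.01973347, -0.39043196],
       [ 0.4890458 ,  0.31492499,  0.81342268, -0.25084972],
       [-0.66512968, -0.46866658,  0.58133823, -0.59954904],
       [ 0.        ,  0.   
[... 225 characters left out ...]
_world': array([[ 0.02421142, -0.99967433, -0.00806507, -0.14345892],
       [ 0.99852898,  0.0237906 ,  0.04872259, -0.48548654],
       [-0.04851484, -0.00923285,  0.99877979, -0.88001636],
       [ 0.        ,  0.        ,  0.        ,  1.        ]])}
wrist {'camera_matrix': array([[371.64829954,   0.        , 324.26513178],
       [  0.        , 371.64829954, 239.61894747],
       [  0.        ,   0.        ,   1.        ]]), 'camera_from_world': array([[ 0.34127323, -0.93996336, -0.00120931, -0.62457822],
       [ 0.8974483 ,  0.32621927, -0.2969302 ,  0.03814303],
       [ 0.27949801,  0.10024904,  0.95489842, -0.37929814],
       [ 0.        ,  0.        ,  0.        ,  1.        ]])}
```

View pics/top0.png

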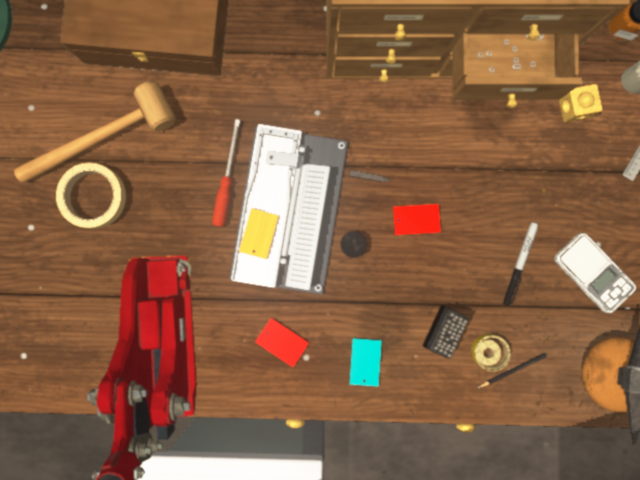

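View pics/scene0.png

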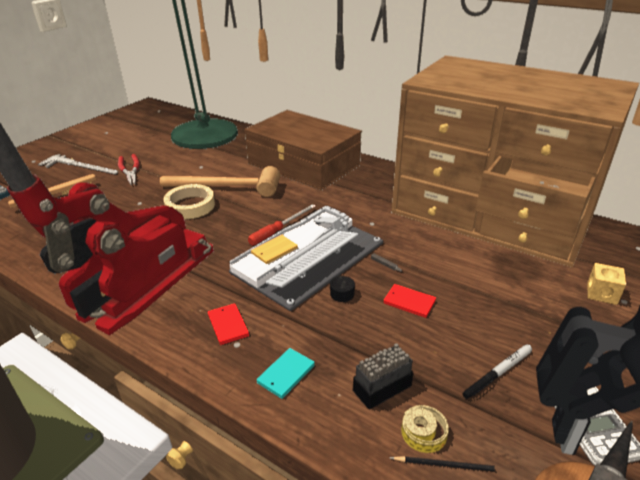

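View pics/wrist0.png

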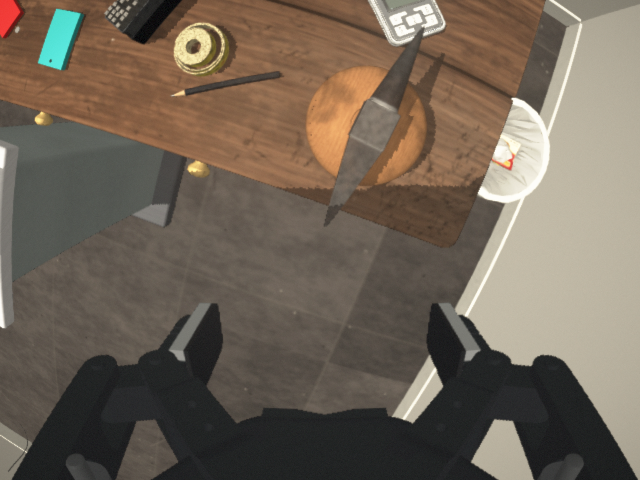

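The top picture shows the fixture at about (290,210). Its end stop is toward the top of the image (world +x), and the bar is on the right. The blank candidates are:
- yellow/brass plate on the lane at (259,233)
- red plates at (416,219) and (282,342)
- cyan plate at (366,362)

Only the one on the lane is brass coloured. I'll confirm it in a crop.

```bash
python3 - <<'E'
import cv2
a=cv2.imread("pics/top0.png")[115:300,215:375]
cv2.imwrite("pics/crop.png",cv2.resize(a,None,fx=3.2,fy=3.2,interpolation=cv2.INTER_CUBIC))
a=cv2.imread("pics/scene0.png")[195:315,220:395]
cv2.imwrite("pics/crop2.png",cv2.resize(a,None,fx=4,fy=4,interpolation=cv2.INTER_CUBIC))
E
```

```text
(no output)
```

View pics/crop.png

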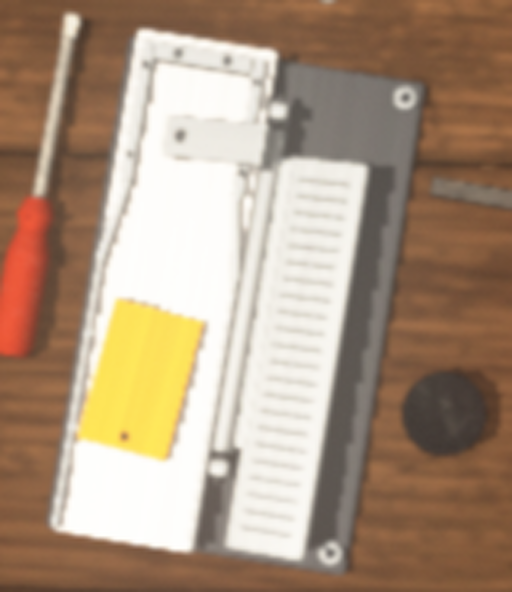

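View pics/crop2.png

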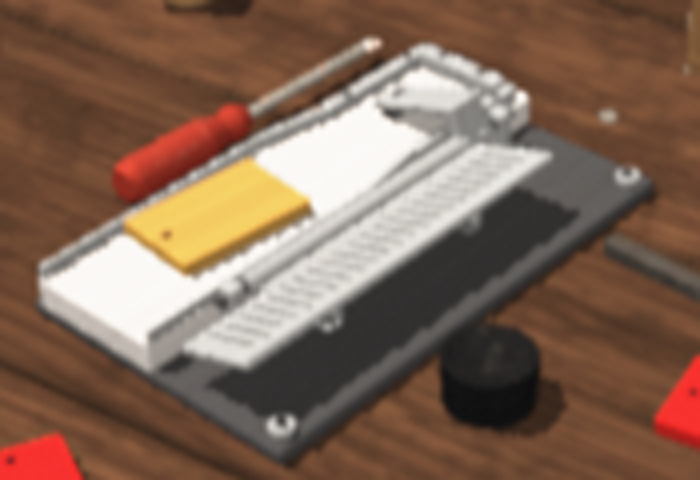

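The crop confirms it: the plate on the lane is brass, with a dark spot at its rear edge near crop (124,436). Next I'll fit the fixture and blank poses from both views.

```bash
cat > h.py <<'E'
import numpy as np
TOPK=np.array([[574.21416648,0,308.98889518],[0,574.21416648,240.21385205],[0,0,1]])
TOPT=np.array([[0.02421142,-0.99967433,-0.00806507,-0.14345892],[0.99852898,0.0237906,0.04872259,-0.48548654],[-0.04851484,-0.00923285,0.99877979,-0.88001636]])
SK=np.array([[512.75468674,0,312.47048964],[0,512.75468674,245.87334709],[0,0,1]])
ST=np.array([[0.56430196,-0.82533259,-0.01973347,-0.39043196],[0.4890458,0.31492499,0.81342268,-0.25084972],[-0.66512968,-0.46866658,0.58133823,-0.59954904]])
def proj(P,K,T):
    p=np.atleast_2d(P)@T[:,:3].T+T[:,3]
    return np.stack([K[0,0]*p[:,0]/-p[:,2]+K[0,2],K[1,1]*-p[:,1]/-p[:,2]+K[1,2]],1)
def unproj(uv,z,K,T):
    d=np.array([(uv[0]-K[0,2])/K[0,0],-(uv[1]-K[1,2])/K[1,1],-1.])
    R=T[:,:3];o=-R.T@T[:,3];w=R.T@d
    return o+w*(z-o[2])/w[2]
def seat2w(p,P):
    P=np.atleast_2d(P)/1000.;c,s=np.cos(p[2]),np.sin(p[2])
    return np.stack([p[0]+c*P[:,0]-s*P[:,1],p[1]+s*P[:,0]+c*P[:,1],.022+P[:,2]],1)
E
cat > fit.py <<'E'
from h import *
from scipy.optimize import least_squares
import cv2
C=lambda u,v:(215+(u+.5)/3.2-.5,115+(v+.5)/3.2-.5)
S=lambda u,v:(220+(u+.5)/4-.5,195+(v+.5)/4-.5)
# (seat pt mm) , top pix
top=[((44,34,9),C(137,29)),((44,-34,9),C(277,48)),((20,-40,10),C(279,108)),((-153,-40,10),C(219,466)),((-194,34,6),C(52,527)),((-194,-34,0),C(196,550)),((0,-69+22,0),None)]
sc=[((-194,34,6),S(40,265)),((-194,-34,0),S(150,340))]
top=[t for t in top if t[1]]
def res(p,full=False):
    r=np.r_[proj(seat2w(p,[t[0] for t in top]),TOPK,TOPT)-[t[1] for t in top],proj(seat2w(p,[t[0] for t in sc]),SK,ST)-[t[1] for t in sc]]
    return r if full else r.ravel()
s=least_squares(res,[.55,-.05,-.16],loss='soft_l1');p=s.x
if __name__=="__main__":
    print(p,np.round(res(p,True),1))
    bl=[C(121,297),C(206,321),C(165,460),C(78,437)]
    w=np.array([unproj(b,.030,TOPK,TOPT)[:2] for b in bl])
    c,sn=np.cos(p[2]),np.sin(p[2]);d=w-p[:2];bs=np.stack([c*d[:,0]+sn*d[:,1],-sn*d[:,0]+c*d[:,1]],1)*1000
    print(np.round(bs,1),bs.mean(0))
    print(proj([[0,0,0],[.2,.1,0]],TOPK,TOPT))
    f=4
    for n,K,T,o,sz in(("top",TOPK,TOPT,(215,115),(185,160)),("scene",SK,ST,(220,195),(125,175))):
        im=cv2.imread(f"pics/{n}0.png")[o[1]:o[1]+sz[0],o[0]:o[0]+sz[1]]
        im=cv2.resize(im,None,fx=f,fy=f,interpolation=cv2.INTER_CUBIC)
        def poly(P,col):
            q=proj(seat2w(p,P),K,T);q=(q-o+.5)*f-.5
            cv2.polylines(im,[np.round(q).astype(int)],True,col,1,cv2.LINE_AA)
        poly([(-194,34,0),(44,34,0),(44,-34,0),(-194,-34,0)],(0,0,255))
        poly([(35,24,9),(44,24,9),(44,-24,9),(35,-24,9)],(255,0,0))
        poly([(-190,-51,8),(0,-51,8),(0,-90,17),(-190,-90,17)],(0,200,0))
        poly([(-10,20,6),(10,20,6),(10,-40,25),(-10,-40,25)],(255,0,255))
        q=[tuple(b)+(8,) for b in bs];poly(q,(255,0,0))
        cv2.imwrite(f"pics/fit_{n}.png",im)
E
python3 fit.py
```

```text
[ 0.61378855 -0.07567446 -0.14124516] [[-0.3  1.7]
 [-0.3  2.9]
 [ 0.3 -0. ]
 [ 0.2 -0.2]
 [-0.  -0.6]
 [-0.6 -0.5]
 [ 0.5 -0.6]
 [ 0.8  0.3]]
[[ -81.6   19.8]
 [ -86.3  -22.1]
 [-154.7  -13.9]
 [-150.7   28.7]] [-118.30792666    3.13145226]
[[215.38138069 556.99574563]
 [155.16922575 422.92828698]]
```

View pics/fit_top.png

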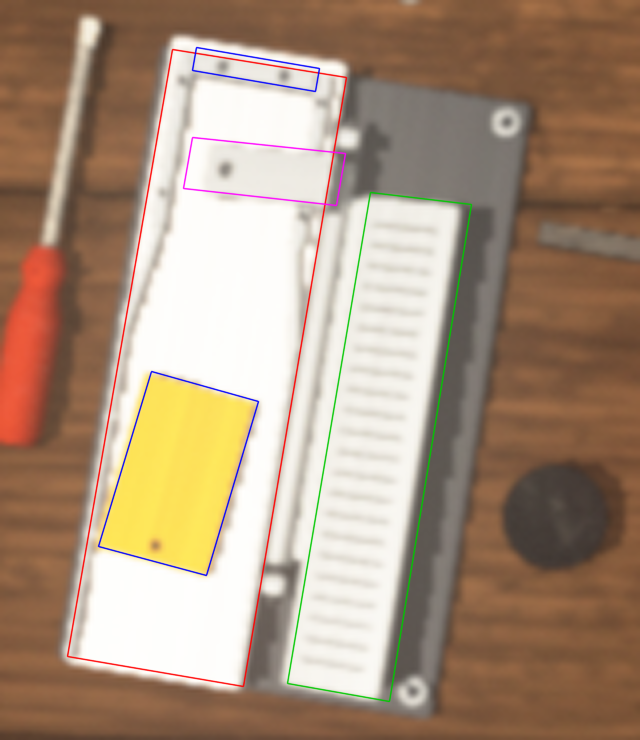

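View pics/fit_scene.png

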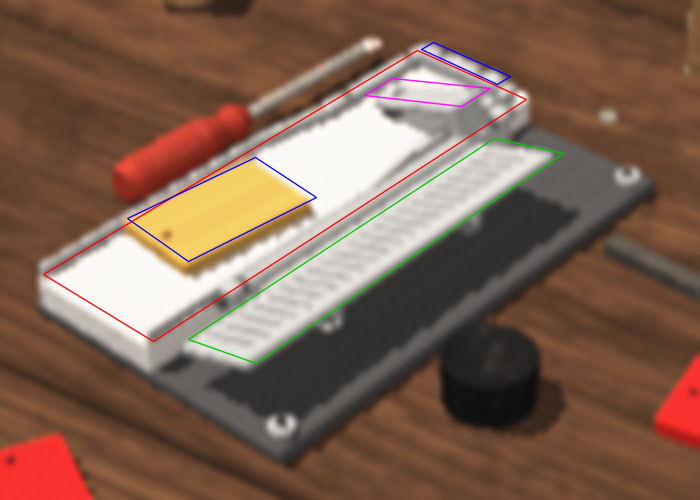

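```bash
cat >> h.py <<'E'
P0=np.array([0.61378855,-0.07567446,-0.14124516])
TH=0.2
def quat(psi): return [0,np.cos(psi/2),np.sin(psi/2),0]
def tool_q(p=P0,th=TH): return quat(p[2]+th)
def tcp_for_corner(sx,sy,ztip,tip=.019,p=P0,th=TH):
    """TCP so that pusher's inner front corner (tool x +11, 42.5 to the lane) is at seat (sx,sy) mm, tips ztip m above the lane"""
    c,s=np.cos(th),np.sin(th)
    off=np.array([11*c-42.5*s,11*s+42.5*c])
    w=seat2w(p,[sx-off[0],sy-off[1],0])[0]
    return [w[0],w[1],.022+ztip+tip]
E
python3 - <<'E'
from h import *
from rig import robot
q=tool_q()
for sx,z in((-170,.15),(-170,0.002),(-35,0.002)):
    t=tcp_for_corner(sx,2,z);print(np.round(t,3),robot.inverse_kinematics(t,q))
E
```

```text
[ 0.437 -0.093  0.191] [ 0.12552481  0.57126031 -0.03010603  2.15147294  0.03998244  0.4193628
 -1.44836585]
[ 0.437 -0.093  0.043] [ 0.14810553  0.8863533  -0.0678993   2.23029323  1.11089335  0.05869487
 -2.51711182]
[ 0.571 -0.112  0.043] [ 0.11564657  0.94051915 -0.00251074  1.83063356  0.00560266  0.37044675
 -1.40309729]
```

```bash
cat >> h.py <<'E'
from scipy.spatial.transform import Rotation as Ro
PH=0.2
def rot(p=P0,th=TH,ph=PH):
    base=Ro.from_quat(np.roll(quat(p[2]+th),-1))
    return base*Ro.from_euler('y',ph)
def tool_q(p=P0,th=TH,ph=PH): return list(np.roll(rot(p,th,ph).as_quat(),1))
def tcp_for_corner(sx,sy,ztip,tip=.019,p=P0,th=TH,ph=PH):
    R=rot(p,th,ph)
    w=seat2w(p,[sx,sy,0])[0]+[0,0,ztip]
    return list(w-R.apply([.011,-.0425,tip]))
E
python3 - <<'E'
from h import *
from rig import robot
print(rot().as_matrix().round(2))
for ph in(.1,.2,.3):
  q=tool_q(ph=ph)
  for sx,z in((-172,.12),(-172,0.002),(-100,.002),(-35,0.002)):
    t=tcp_for_corner(sx,2,z,ph=ph);j=robot.inverse_kinematics(t,q);print(ph,np.round(t,3),None if j is None else np.round(j,2))
E
```

```text
[[ 0.98  0.06  0.2 ]
 [ 0.06 -1.    0.01]
 [ 0.2   0.   -0.98]]
0.1 [ 0.433 -0.093  0.16 ] [ 0.13  0.62 -0.02  2.28 -0.03  0.15 -1.37]
0.1 [ 0.433 -0.093  0.042] [ 0.24  0.9  -0.2   2.32  2.47  0.22  2.42]
0.1 [ 0.505 -0.103  0.042] [ 0.17  0.9  -0.07  2.12  0.99  0.05 -2.37]
0.1 [ 0.569 -0.112  0.042] [ 0.13  0.93 -0.01  1.93 -0.04  0.19 -1.35]
0.2 [ 0.432 -0.093  0.158] [0.11 0.62 0.04 2.37 4.12 0.07 0.79]
0.2 [ 0.432 -0.093  0.04 ] [ 0.38  0.94 -0.4   2.41  2.47  0.46  2.44]
0.2 [ 0.503 -0.103  0.04 ] [ 0.26  0.91 -0.19  2.21  2.54  0.2   2.39]
0.2 [ 0.567 -0.112  0.04 ] None
0.3 [ 0.43  -0.093  0.157] [ 0.41  0.64 -0.4   2.45  2.42  0.29  2.47]
0.3 [ 0.43  -0.093  0.039] [ 0.39  0.98 -0.41  2.5   2.71  0.65  2.23]
0.3 [ 0.501 -0.103  0.039] [ 0.4   0.95 -0.4   2.29  2.52  0.44  2.45]
0.3 [ 0.566 -0.112  0.039] [ 0.27  0.93 -0.19  2.11  2.7   0.2   2.25]
```

```bash
python3 - <<'E'
from h import *
from rig import robot
for ph in(-.1,-.2,-.3):
  q=tool_q(ph=ph)
  for sx,z in((-172,.12),(-172,0.002),(-100,.002),(-35,0.002)):
    t=tcp_for_corner(sx,2,z,ph=ph);j=robot.inverse_kinematics(t,q);print(ph,np.round(t,3),None if j is None else np.round(j,2))
E
```

```text
-0.1 [ 0.437 -0.092  0.162] [ 0.11  0.65 -0.02  2.09  0.06  0.49 -1.47]
-0.1 [ 0.437 -0.092  0.044] [ 0.09  0.89  0.01  2.14  0.05  0.2  -1.47]
-0.1 [ 0.509 -0.103  0.044] [ 0.1   0.92 -0.    1.93  0.04  0.39 -1.45]
-0.1 [ 0.573 -0.112  0.044] [ 0.1   0.96  0.    1.73  0.03  0.55 -1.43]
-0.2 [ 0.439 -0.092  0.163] [ 0.1   0.69 -0.02  2.    0.07  0.65 -1.49]
-0.2 [ 0.439 -0.092  0.045] [ 0.09  0.91 -0.    2.05  0.08  0.38 -1.51]
-0.2 [ 0.511 -0.102  0.045] [ 0.1   0.95 -0.01  1.83  0.07  0.56 -1.48]
-0.2 [ 0.575 -0.112  0.045] [ 0.1   1.    0.    1.62  0.05  0.72 -1.45]
-0.3 [ 0.441 -0.092  0.163] [ 0.08  0.73 -0.01  1.92  0.06  0.79 -1.49]
-0.3 [ 0.441 -0.092  0.045] [ 0.09  0.94 -0.02  1.95  0.1   0.55 -1.54]
-0.3 [ 0.513 -0.102  0.045] [ 0.09  0.98 -0.01  1.73  0.07  0.73 -1.49]
-0.3 [ 0.577 -0.111  0.045] [ 0.09  1.04  0.01  1.52  0.05  0.88 -1.46]
```

```bash
sed -i 's/^PH=0.2/PH=-0.15/' h.py; python3 - <<'E'
from h import *
from rig import robot,sensors,eyes
import cv2,json
robot.move_ptp(tcp_for_corner(-175,2,.12),tool_q())
robot.pause(.3)
s=sensors.read_state();print(s['t'],s['eef_pos'],s['tool_rot'],tool_q(),s['ft_force'])
c=eyes.get_calibration("wrist");np.savez("w1.npz",K=c['camera_matrix'],T=c['camera_from_world'],tcp=s['eef_pos'],q=s['tool_rot'])
cv2.imwrite("pics/w1.png",eyes.grab_frame("wrist"));cv2.imwrite("pics/s1.png",eyes.grab_frame("scene"))
E
```

```text
2.4333 [ 0.43530308 -0.09236292  0.16245027] [ 0.00222059  0.99677475  0.02890319 -0.07483169] [np.float64(0.002200924870755678), np.float64(0.9967585457266429), np.float64(0.02929062117690951), np.float64(-0.07489737620031924)] [ 0.26452358  0.4075278  -0.7529965 ]
```

View pics/w1.png

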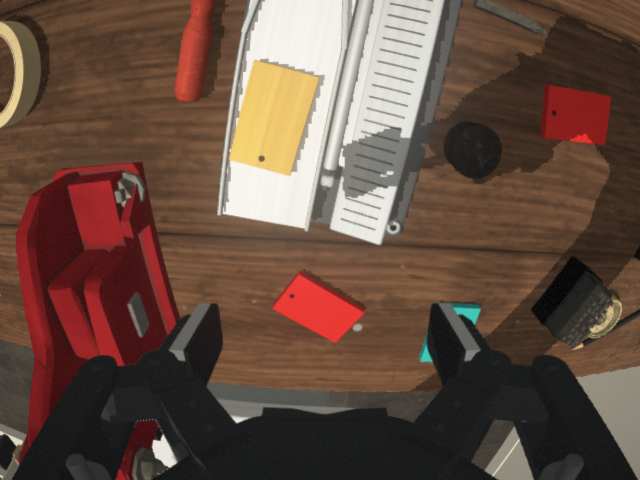

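View pics/s1.png

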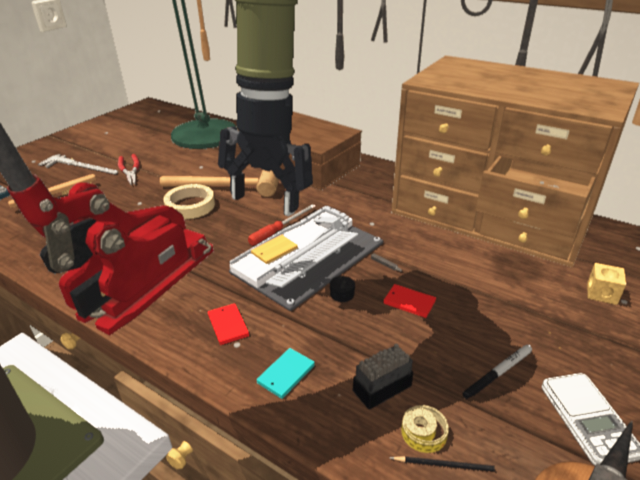

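```bash
cat >> h.py <<'E'
def wproj(P,K,T):
    p=np.atleast_2d(P)@T[:3,:3].T+T[:3,3];x,y,z=p[:,0],-p[:,1],-p[:,2]
    r=np.hypot(x,y);k=K[0,0]*np.arctan2(r,z)/r
    return np.stack([x*k+K[0,2],y*k+K[1,2]],1)
E
python3 - <<'E'
from h import *
import cv2
d=np.load("w1.npz");K,T=d['K'],d['T']
im=cv2.imread("pics/w1.png");f=3
o=(205,0);a=cv2.resize(im[0:260,205:470],None,fx=f,fy=f,interpolation=cv2.INTER_CUBIC)
a=a[:, :]
def poly(P,col):
    q=(wproj(seat2w(P0,P),K,T)-o+.5)*f-.5
    cv2.polylines(a,[np.round(q).astype(int)],False,col,1,cv2.LINE_AA)
L=np.linspace
poly([(x,34,0) for x in L(40,-194,20)]+[(x,-34,0) for x in L(-194,40,20)],(0,0,255))
poly([(x,31,6) for x in L(-60,-194,20)],(255,0,255))
poly([(x,-51,5.2) for x in L(-20,-190,20)]+[(x,-90,18) for x in L(-190,-20,20)],(0,200,0))
cv2.imwrite("pics/w1c.png",a)
R=Ro.from_quat(np.roll(d['q'],-1))
b=im[280:420].copy()
for tip,c in((.019,(0,0,255)),(.006,(0,255,255))):
    for s in(-1,1):
        pts=R.apply([[x,s*y,tip] for x,y in((-.011,.0425),(.011,.0425),(.011,.057),(-.011,.057))])+d['tcp']
        q=wproj(pts,K,T);print(tip,s,q.round())
        cv2.polylines(b,[np.round(q-[0,280]).astype(int)],True,c,1)
cv2.imwrite("pics/w1t.png",b)
E
```

```text
0.019 -1 [[230. 330.]
 [225. 286.]
 [193. 285.]
 [200. 329.]]
0.019 1 [[417. 330.]
 [422. 286.]
 [454. 285.]
 [447. 328.]]
0.006 -1 [[223. 346.]
 [217. 299.]
 [183. 298.]
 [191. 344.]]
0.006 1 [[424. 345.]
 [430. 299.]
 [464. 298.]
 [456. 344.]]
```

View pics/w1c.png

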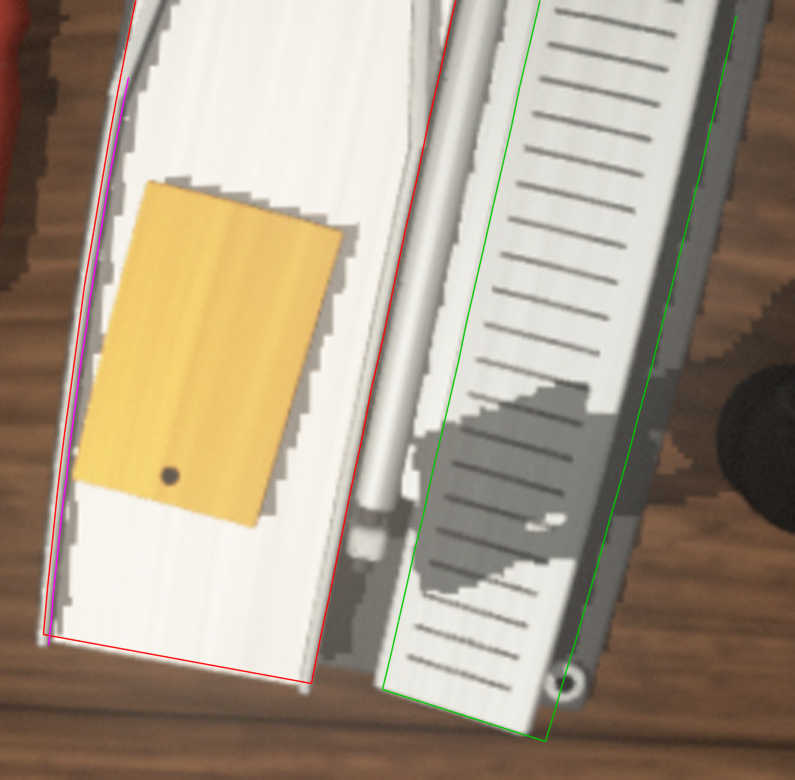

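View pics/w1t.png

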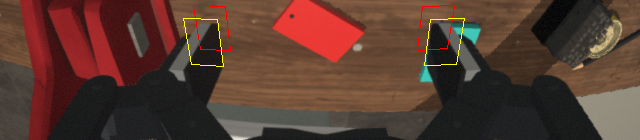

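```bash
cat > fit2.py <<'E'
from h import *
from scipy.optimize import least_squares
C=lambda u,v:(215+(u+.5)/3.2-.5,115+(v+.5)/3.2-.5)
S=lambda u,v:(220+(u+.5)/4-.5,195+(v+.5)/4-.5)
W=lambda u,v:(205+(u+.5)/3-.5,(v+.5)/3-.5)
d=np.load("w1.npz");K,T=d['K'],d['T']
top=[((44,34,9),C(137,29)),((44,-34,9),C(277,48)),((20,-40,10),C(279,108)),((-153,-40,10),C(219,466)),((-194,34,6),C(52,527)),((-194,-34,6),C(196,550))]
sc=[((-194,34,6),S(40,265)),((-194,-34,6),S(150,332))]
wr=[((-194,34,6),W(39,643)),((-194,-34,6),W(306,691)),((-153,-40,10),W(367,541))]
def res(p,full=False):
    r=np.r_[proj(seat2w(p,[t[0] for t in top]),TOPK,TOPT)-[t[1] for t in top],proj(seat2w(p,[t[0] for t in sc]),SK,ST)-[t[1] for t in sc],wproj(seat2w(p,[t[0] for t in wr]),K,T)-[t[1] for t in wr]]
    return r if full else r.ravel()
p=least_squares(res,P0,loss='soft_l1',f_scale=1).x;print(p,res(p,True).round(1).tolist())
def unw(uv,z):
    x,y=uv[0]-K[0,2],uv[1]-K[1,2];r=np.hypot(x,y);t=r/K[0,0]
    dd=np.array([x/r*np.sin(t),-y/r*np.sin(t),-np.cos(t)]);R=T[:3,:3];o=-R.T@T[:3,3];w=R.T@dd
    return o+w*(z-o[2])/w[2]
def toseat(w):
    c,s=np.cos(p[2]),np.sin(p[2]);w=np.asarray(w)[:2]-p[:2]
    return np.array([c*w[0]+s*w[1],-s*w[0]+c*w[1]])*1000
b=np.array([toseat(unw(W(*q),.030)) for q in((149,181),(343,230),(255,526),(74,479))])
print("blank wrist",b.round(1),b.mean(0))
b=np.array([toseat(unproj(C(*q),.030,TOPK,TOPT)) for q in((121,297),(206,321),(165,460),(78,437))])
print("blank top",b.round(1),b.mean(0))
print("bar in",[toseat(unw(W(*q),.022+.005)).round(1) for q in((377,685),)],"out",[toseat(unw(W(*q),.022+.018)).round(1) for q in((530,735),(715,20))])
print("bar out top",[toseat(unproj(C(*q),.04,TOPK,TOPT)).round(1) for q in((305,557),(367,165))],"in",[toseat(unproj(C(*q),.027,TOPK,TOPT)).round(1) for q in((227,545),(288,157))])
E
python3 fit2.py
```

```text
[ 0.61393456 -0.07555893 -0.14146225] [[-0.4, 1.6], [-0.4, 2.8], [0.2, -0.1], [0.1, -0.3], [-0.1, -0.7], [-1.0, -0.5], [0.5, -0.7], [0.4, -0.6], [-1.1, -0.1], [1.2, 0.4], [0.4, 0.2]]
blank wrist [[ -82.5   21.7]
 [ -86.1  -21. ]
 [-154.9  -14.3]
 [-151.2   28.4]] [-118.68807607    3.685182  ]
blank top [[ -81.7   19.7]
 [ -86.4  -22.2]
 [-154.8  -14.1]
 [-150.9   28.5]] [-118.43687383    2.97080179]
bar in [array([-189.4,  -49.7])] out [array([-189.2,  -86.3]), array([-22.7, -86. ])]
bar out top [array([-188.7,  -87.2]), array([ -1.8, -85.6])] in [array([-189.7,  -49.7]), array([ -1.9, -47.6])]
```

```bash
sed -i 's/^P0=.*/P0=np.array([0.61393456,-0.07555893,-0.14146225])/;s/^TH=.*/TH=0.3/;s/tip=.019/tip=.005/' h.py; python3 - <<'E'
from h import *
from rig import robot,sensors,eyes
import cv2
robot.move_ptp(tcp_for_corner(-167,3,.06),tool_q())
robot.move_linear(tcp_for_corner(-167,3,.028),rate=.08)
robot.pause(.2)
s=sensors.read_state();print(s['t'],s['eef_pos'],tcp_for_corner(-167,3,.028),s['joint_pos'].round(2),s['ft_force'])
c=eyes.get_calibration("wrist");np.savez("w2.npz",K=c['camera_matrix'],T=c['camera_from_world'],tcp=s['eef_pos'],q=s['tool_rot'])
cv2.imwrite("pics/w2.png",eyes.grab_frame("wrist"))
a=eyes.grab_frame("scene")[170:330,190:400];cv2.imwrite("pics/s2.png",cv2.resize(a,None,fx=3.5,fy=3.5,interpolation=cv2.INTER_CUBIC))
E
```

```text
3.6833 [ 0.44598455 -0.09266251  0.0570251 ] [np.float64(0.44573311699130713), np.float64(-0.09260958767293928), np.float64(0.056587674846889806)] [ 0.08  0.88 -0.01  2.08  0.13  0.33 -1.46] [-0.41656047 -0.51809449  0.00237875]
```

View pics/w2.png

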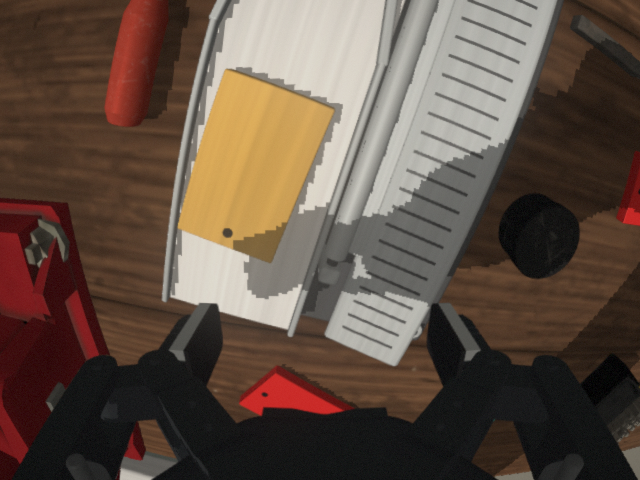

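View pics/s2.png

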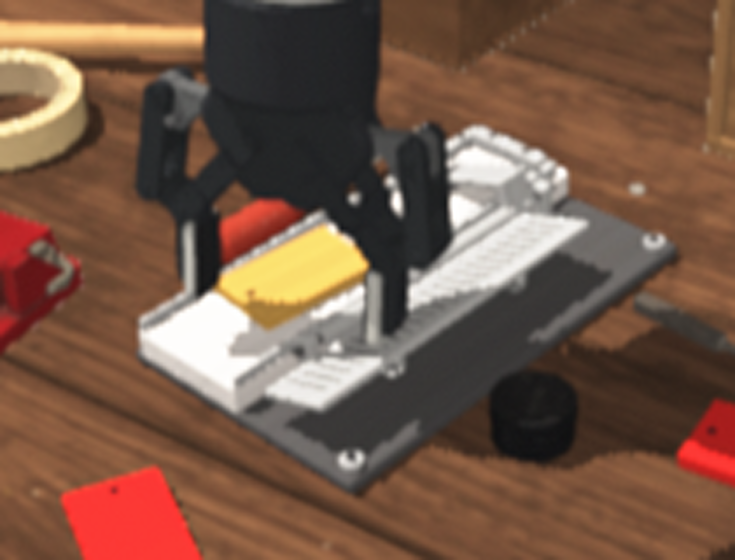

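```bash
python3 - <<'E'
from h import *
from rig import robot,sensors
f0=sensors.read_state()['ft_force']
for z in list(np.arange(.024,.0085,-.003))+list(np.arange(.008,-.006,-.001)):
    robot.move_linear(tcp_for_corner(-167,3,z),rate=.04);robot.pause(.06)
    s=sensors.read_state();f=s['ft_force']-f0
    print(round(z*1000,1),round((s['eef_pos'][2]-tcp_for_corner(-167,3,z)[2])*1000,2),f.round(1),s['torque'].round(2),round(s['t'],2))
    if f[2]>13: break
E
```

```text
24.0 -0.14 [-0.9 -0.1 -0.7] [ 0.02 -0.21 -0.02] 4.09
21.0 -0.1 [-0.5 -0.1 -0. ] [ 0.02 -0.14 -0.05] 4.4
18.0 -0.09 [-0.3 -0.6 -1.2] [ 0.07 -0.18  0.04] 4.71
15.0 0.04 [-0.6  0.3  1.4] [-0.19 -0.17 -0.04] 5.02
12.0 -0.01 [-0.  -0.3  2.2] [-0.3  -0.21  0.05] 5.33
9.0 -0.04 [ 0.5 -1.3  2.4] [-0.41 -0.25  0.08] 5.63
8.0 0.01 [ 0.1 -2.3  3.3] [-0.47 -0.22  0.08] 5.94
7.0 0.01 [-0.  -1.3  3.2] [-0.56 -0.17  0.05] 6.25
6.0 -0.01 [ 0.1 -1.4  2.7] [-0.52 -0.24  0.03] 6.56
5.0 -0.02 [ 0.4 -1.7  4.8] [-0.56 -0.19  0.11] 6.87
4.0 0.01 [ 0.1 -1.5  4.1] [-0.66 -0.23  0.1 ] 7.17
3.0 -0.02 [-0.2 -2.5  4. ] [-0.71 -0.25  0.07] 7.48
2.0 0.01 [-0.3 -2.7  4.7] [-0.76 -0.14  0.07] 7.79
1.0 0.59 [-0.5 -1.8 11.2] [-0.88  0.04  0.01] 8.1
0.0 1.2 [-0.5 -0.4 17.7] [-1.12  0.19 -0.  ] 8.41
```

```bash
python3 - <<'E'
from h import *
from rig import robot,sensors,eyes
import cv2
robot.move_linear(tcp_for_corner(-167,3,.0033),rate=.04);robot.pause(.3)
s=sensors.read_state();print(s['t'],s['ft_force'],s['torque'])
a=eyes.grab_frame("wrist")
cv2.imwrite("pics/w3.png",cv2.resize(a[100:400,130:530],None,fx=2,fy=2))
a=eyes.grab_frame("scene")[170:330,190:400];cv2.imwrite("pics/s3.png",cv2.resize(a,None,fx=3.5,fy=3.5,interpolation=cv2.INTER_CUBIC))
E
```

```text
8.9583 [ 0.18494191 -2.67911402  4.37620689] [-0.63213092 -0.16363885  0.09408352]
```

View pics/w3.png

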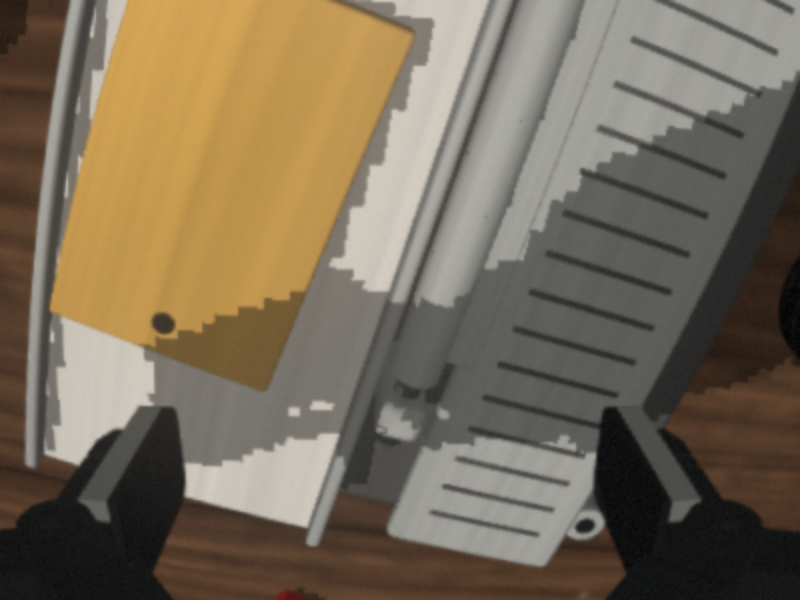

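View pics/s3.png

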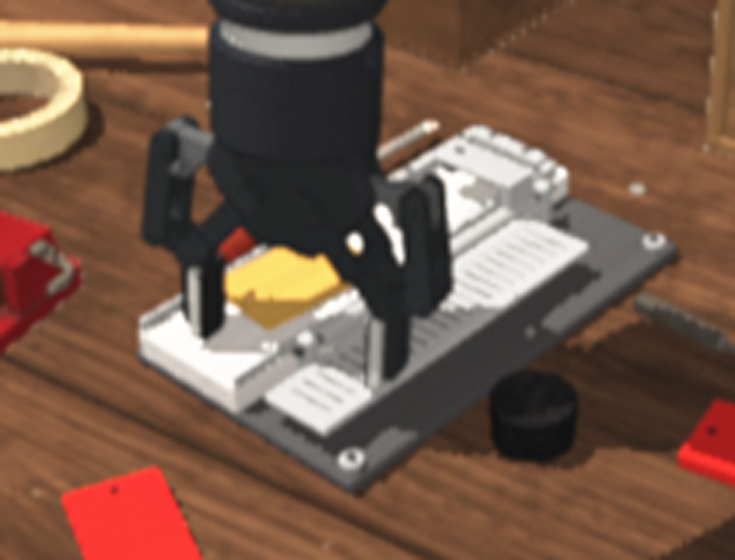

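```bash
python3 - <<'E'
from h import *
from rig import robot,sensors,eyes
import cv2
for x in(-155,-145,-130,-115,-100,-85,-70):
    robot.move_linear(tcp_for_corner(x,3,.0033),rate=.05)
    s=sensors.read_state();print(x,s['ft_force'].round(1),s['torque'].round(2),round(s['t'],2),np.round((s['eef_pos']-tcp_for_corner(x,3,.0033))*1000,1))
    if abs(s['ft_force'][0])>15:break
a=eyes.grab_frame("wrist")
cv2.imwrite("pics/w4.png",cv2.resize(a[50:400,130:530],None,fx=1.7,fy=1.7))
a=eyes.grab_frame("scene")[170:330,190:400];cv2.imwrite("pics/s4.png",cv2.resize(a,None,fx=3.5,fy=3.5,interpolation=cv2.INTER_CUBIC))
E
```

```text
-155 [-0.8  1.5  4.2] [-0.02  0.11 -0.05] 9.45 [ 0.7  0.5 -0.1]
-145 [-0.7  0.9  4.6] [-0.09 -0.04 -0.04] 9.8 [ 1.2 -0.   0. ]
-130 [-0.2 -0.7  5. ] [-0.23 -0.2   0.01] 10.25 [ 1.7 -0.3  0. ]
-115 [-0.8 -0.3  4.6] [-0.19 -0.11 -0.  ] 10.7 [ 1.4 -0.1  0. ]
-100 [-0.1  0.1  4.2] [-0.18 -0.12  0.05] 11.15 [ 1.5 -0.1  0. ]
-85 [0. 0. 5.] [-0.2  -0.13 -0.05] 11.6 [ 1.4 -0.2  0. ]
-70 [-0.7  0.5  4. ] [-0.22 -0.13 -0.03] 12.05 [ 1.4 -0.2  0.1]
```

View pics/w4.png

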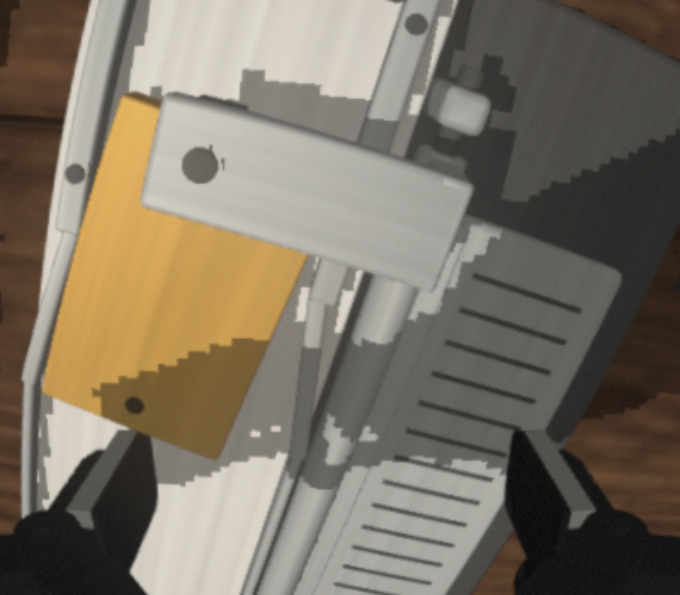

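View pics/s4.png

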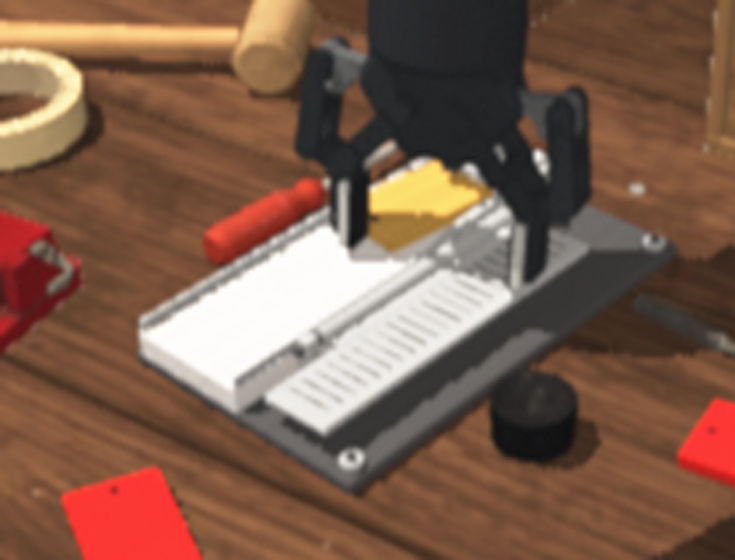

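The blank is square between the rails and passing under the raised jaw. I'll push on to the stop.

```bash
python3 - <<'E'
from h import *
from rig import robot,sensors,eyes
import cv2
for x in[-60,-50,-45,-41]+list(np.arange(-39,-29.9,1)):
    robot.move_linear(tcp_for_corner(x,3,.0033),rate=.03);robot.pause(.04)
    s=sensors.read_state();print(x,s['ft_force'].round(1),s['torque'].round(2),round(s['t'],2),np.round((s['eef_pos']-tcp_for_corner(x,3,.0033))*1000,1))
    if s['ft_force'][0]<-9:break
robot.pause(.2);s=sensors.read_state();print(s['ft_force'].round(1))
a=eyes.grab_frame("wrist")
c=eyes.get_calibration("wrist");np.savez("w5.npz",K=c['camera_matrix'],T=c['camera_from_world'])
cv2.imwrite("pics/w5r.png",a)
cv2.imwrite("pics/w5.png",cv2.resize(a[50:400,130:530],None,fx=1.7,fy=1.7))
E
```

```text
-60 [-2.7 -0.3  4.8] [-0.12  0.33 -0.06] 12.68 [-0.  -0.1 -0.1]
-50 [-1.1  0.3  4.3] [-0.2   0.04 -0.01] 13.2 [ 1.1 -0.1  0.1]
-45 [-0.9  0.6  4.7] [-0.15  0.23 -0.04] 13.56 [ 0.3 -0.  -0. ]
-41 [-1.9  0.5  4.4] [-0.07  0.27 -0.03] 13.88 [ 0.3 -0.  -0. ]
-39.0 [-3.1 -0.5  4.7] [-0.14  0.48 -0.11] 14.18 [ 0. -0. -0.]
-38.0 [-2.8  1.   4.9] [-0.06  0.49 -0.08] 14.47 [-0.  0. -0.]
-37.0 [-4.2 -0.1  4.3] [-0.05  0.73 -0.02] 14.76 [-0.4 -0.  -0.1]
-36.0 [-5.8  1.1  5.9] [-0.03  0.98  0.01] 15.05 [-1.1  0.1 -0.1]
-35.0 [-6.1  0.4  5.6] [0.04 1.34 0.04] 15.34 [-1.9  0.2 -0.2]
-34.0 [-6.9  0.9  6.1] [0.11 1.53 0.08] 15.63 [-2.7  0.2 -0.2]
-33.0 [-9.1  1.7  8.1] [0.15 1.8  0.11] 15.93 [-3.6  0.3 -0.3]
[-9.1  0.3  7. ]
```

View pics/w5.png

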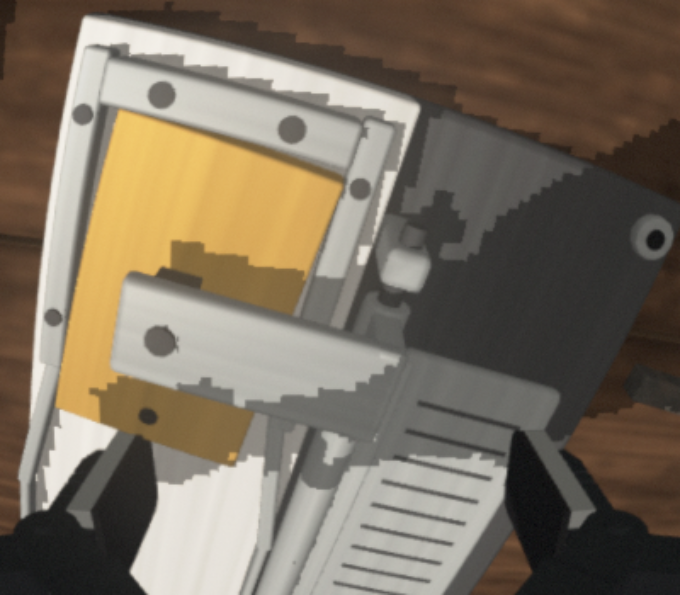

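The tip stalled near x = -36.6 mm while the force climbed to 9 N, and the blank's front edge meets the end stop at (230,140) in the picture. I'll give it one firmer push, then back off, release and look.

```bash
python3 - <<'E'
from h import *
from rig import robot,sensors,eyes
import cv2
robot.move_linear(tcp_for_corner(-29.5,3,.0033),rate=.03);robot.pause(.4)
s=sensors.read_state();print(s['ft_force'].round(1),np.round((s['eef_pos']-tcp_for_corner(-35,3,.0033))*1000,1))
robot.move_linear(tcp_for_corner(-40,3,.0033),rate=.05);robot.pause(.1)
s=sensors.read_state();print(s['ft_force'].round(1),np.round((s['eef_pos']-tcp_for_corner(-40,3,.0033))*1000,1))
robot.move_linear(tcp_for_corner(-42,3,.022),rate=.03)
robot.move_linear(tcp_for_corner(-50,3,.10),rate=.1);robot.pause(.3)
s=sensors.read_state();print(s['ft_force'].round(1),s['t'])
a=eyes.grab_frame("wrist")
c=eyes.get_calibration("wrist");np.savez("w6.npz",K=c['camera_matrix'],T=c['camera_from_world'])
cv2.imwrite("pics/w6r.png",a)
cv2.imwrite("pics/w6.png",cv2.resize(a[0:350,130:530],None,fx=1.7,fy=1.7))
E
```

```text
[-13.1   0.7   9.8] [-1.1 -0.3 -0.4]
[-0.  -2.   4.5] [ 1.3 -0.4  0.2]
[ 0.5  0.2 -0.3] 19.3083
```

View pics/w6.png

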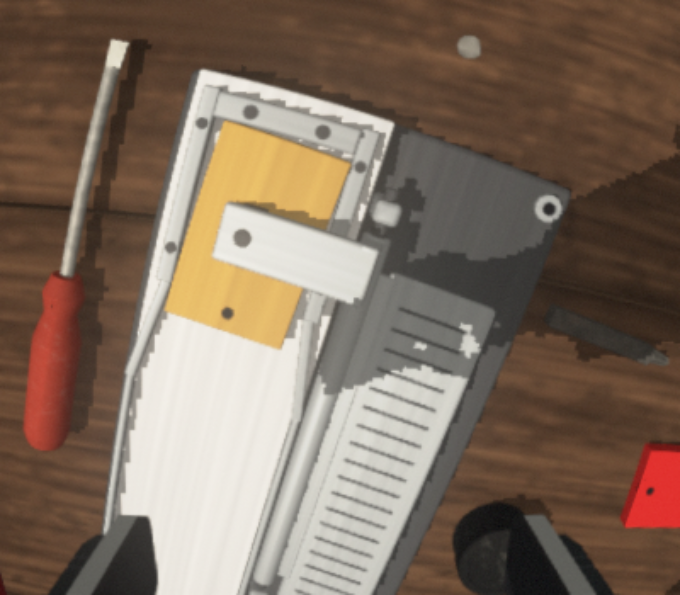

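The blank sits at the stop, with its front edge from (224,122) to (350,160) and the jaw down on it. I'll measure its pose numerically.

```bash
python3 - <<'E'
from h import *
import cv2
d=np.load("w6.npz");K,T=d['K'],d['T']
def unw(uv,z):
    x,y=uv[0]-K[0,2],uv[1]-K[1,2];r=np.hypot(x,y);t=r/K[0,0]
    dd=np.array([x/r*np.sin(t),-y/r*np.sin(t),-np.cos(t)]);R=T[:3,:3];o=-R.T@T[:3,3];w=R.T@dd
    return o+w*(z-o[2])/w[2]
def ts(w):
    c,s=np.cos(P0[2]),np.sin(P0[2]);w=np.asarray(w)[:2]-P0[:2]
    return np.array([c*w[0]+s*w[1],-s*w[0]+c*w[1]])*1000
W=lambda u,v:(130+(u+.5)/1.7-.5,(v+.5)/1.7-.5)
b=np.array([ts(unw(W(*q),.030)) for q in((224,122),(350,160),(281,349),(165,312))]);print(b.round(1),b.mean(0).round(1))
for n,q in(("bar front outer",(495,311)),):print(n,ts(unw(W(*q),.03)).round(1))
print("stop front edge",[ts(unw(W(*q),.031)).round(1) for q in((217,117),(358,152))])
a=cv2.imread("pics/w6r.png")[30:220,215:375];cv2.imwrite("pics/w6z.png",cv2.resize(a,None,fx=3.1,fy=3.1,interpolation=cv2.INTER_CUBIC))
E
```

```text
[[ 33.1  19.8]
 [ 32.2 -22.9]
 [-37.6 -19.6]
 [-35.9  23.6]] [-2.   0.2]
bar front outer [ -1.3 -87.2]
stop front edge [array([34.1, 22.3]), array([ 35.6, -24.5])]
```

View pics/w6z.png

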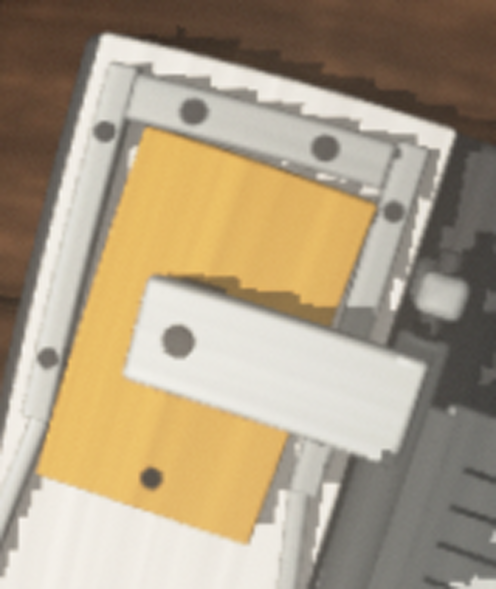

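```bash
python3 - <<'E'
from rig import robot,sensors
print(sensors.read_state()['ft_force'].round(1))
robot.finish_job()
E
```

```text
[-0.5  0.1  0.2]
the job is handed in; nothing more can be done
```

The brass blank is loaded and clamped, and I handed the job in at about 19.5 s of the 48 s allowed. `finish_job` reports no verdict.

**What I did:** I found the fixture and the brass blank in the camera images. One fingertip pressed the bar to its lower stop, then eased to just above it, at about 4–5 N. The other fingertip slid the blank under the raised jaw until it stalled against the end stop at 13 N. I then backed off a few millimetres, let the bar up and lifted clear.

**Last checks:**
- **Position:** in the wrist picture the blank lies about 2 mm short of nominal home (limit 5 mm) and 0.2 mm off the lane's middle (limit 6 mm).
- **Angle:** it is turned about 0.05 rad within the rail clearance (limit 0.12 rad). Its front left corner is at the stop and its front right corner stands 1–3 mm off.
- **Clamping:** the jaw is down on the blank. I judged this by eye, because the clip angle and clamp force can't be read directly.
- **Contact:** the wrist force is near zero, so the robot is clear. I saw no contact with the tin, punch or screwdriver, but I did not measure their positions afterwards.

**Disagreements between measurements:** the bar's outer edge measured 3–4 mm closer to the lane than the stated dimensions imply. The end-stop corners in the fixture fit were off by up to about 3 pixels (roughly 4 mm).

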